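# Clear the soldering board and register the bars the gauge calls for

### The job

Take the wooden scraper block and wipe all the loose chips off the soldering board's plate, over its near edge into the catch trough (do not touch the chips with the fingers), then stand the scraper back on its cork rest. Then load every silver bar of the same length as the gauge lying on the black job pad onto the plate, side by side along the far fence, and push them fully home: left ends against the left end stop, the first bar against the fence, each further bar tight against the one before; then set the dark steel weight on top of them, lying across the middle of all the bars. Leave the bars of the other length out on the bench and do not disturb the gauges, jar, dish or mallet.

Things in the scene. Friction and masses are not known exactly. Their poses are not given: they have to be found in the camera images.
- board: Fixed soldering board, yaw varies. Origin under its plate's centre at bench height; its x points away from the robot to the fence, y to the robot's left. Dark plate: x -75 to 75 mm, y -110 to 110 mm, top 25 mm above the bench. Aluminium walls 12 mm thick, 12 mm above the plate, at its far edge and both ends; the near edge is open. Chips start at least 35 mm from the fence.
- fence (a point): Foot of the fence's inner face (board x = +75 mm, y = 0, plate-top height). The fence is the straight aluminium wall along the plate's whole far edge, along board y.
- end_stop (a point): Foot of the inner face of the left end wall, the end stop (board x = 0, y = +110 mm, plate-top height). The right end wall, at y = -110 mm, only keeps chips in.
- trough (a point): Middle of the wooden catch trough's floor, 4 mm above the bench. The trough lies along the plate's open near edge: inside, board x from -140 to -75 mm, y from -110 to 110 mm; its rim is 28 mm above the bench, 3 mm above the plate.
- rest: Fixed cork rest of the scraper, 60 mm (its x) by 150 mm (its y), 6 mm thick; origin under its centre. The scraper starts standing on it.
- scraper: Loose wooden scraper block, 0.15 to 0.23 kg. Origin: centre of its underside. Foot 36 mm thick (x) by 120 mm wide (y) by 25 mm high; above it a grip 22 mm thick (x) by 50 mm wide (y), reaching from 25 to 65 mm above the underside. It stands upright on its foot, 120 mm side along the rest's 150 mm side.
- job_pad: Fixed flat black rubber pad, 70 mm (x) by 190 mm (y), 4 mm thick, on the bench beyond the board, left or right; origin under its centre. The gauge lying on it tells which length of bar the job needs.
- gauge_tray: Fixed shallow dark wooden tray with an 18 mm rim, 82 by 202 mm, beyond the board beside the job pad; holds the gauge that is not in use; origin under its centre.
- gauge_long: Loose brass gauge strip 140 mm long (its y), 16 mm wide, 6 mm thick, with a 14 mm high knob on its middle; origin under its centre. Lies on the job pad or in the gauge tray. Leave it alone.
- gauge_short: As the long gauge, but 90 mm long. Leave it alone.
- weight: Loose dark steel hold-down weight, 0.4 kg, on the bench to the right. Origin: centre of its underside. Foot 76 mm (x) by 40 mm (y) by 20 mm high; on it a grip 50 mm (x) by 18 mm (y), reaching from 20 to 54 mm above the underside. On the bars its 76 mm side lies across them (along board x), underside 41 mm above the bench, reaching over the 12 mm fence.
- flux_jar: Bystander: glass jar with black cap, 72 mm across, 85 mm high; origin under its centre.
- dish: Bystander: glass bowl, 110 mm across, 45 mm high; origin under its centre.
- mallet: Bystander: mallet 240 mm long lying along its x; origin on the bench under it.
- chip1: Loose silver chip, rectangle 30 by 22 mm, 8 mm thick, 35 g, lying on the board's plate; may be absent. Origin at its centre.
- chip2: Loose silver chip, disc 28 mm across, 8 mm thick, 35 g, lying on the board's plate; may be absent. Origin at its centre.
- chip3: Loose silver chip, rectangle 34 by 16 mm, 8 mm thick, 35 g, lying on the board's plate; may be absent. Origin at its centre.
- chip4: Loose silver chip, square 24 by 24 mm, 8 mm thick, 35 g, lying on the board's plate; may be absent. Origin at its centre.
- long1: Long square silver bar blank, 140 mm long (its y axis), 16 by 16 mm section, 300 g, lying on the bench left or right of the board, long side roughly along world y; may be absent (two or three of each length are there). Origin at the bar's centre.
- long2: Long square silver bar blank, 140 mm long (its y axis), 16 by 16 mm section, 300 g, lying on the bench left or right of the board, long side roughly along world y; may be absent (two or three of each length are there). Origin at the bar's centre.
- long3: Long square silver bar blank, 140 mm long (its y axis), 16 by 16 mm section, 300 g, lying on the bench left or right of the board, long side roughly along world y; may be absent (two or three of each length are there). Origin at the bar's centre.
- short1: Short square silver bar blank, 90 mm long (its y axis), 16 by 16 mm section, 195 g, lying on the bench left or right of the board, long side roughly along world y; may be absent (two or three of each length are there). Origin at the bar's centre.
- short2: Short square silver bar blank, 90 mm long (its y axis), 16 by 16 mm section, 195 g, lying on the bench left or right of the board, long side roughly along world y; may be absent (two or three of each length are there). Origin at the bar's centre.
- short3: Short square silver bar blank, 90 mm long (its y axis), 16 by 16 mm section, 195 g, lying on the bench left or right of the board, long side roughly along world y; may be absent (two or three of each length are there). Origin at the bar's centre.
Mind the look-alikes: they are no part of the job. Leave any red look-alike of the long3 alone.

How it is judged:
On the way, in this order (a step that is already met when the one before it is completed fails the run):
1. The scraper is brought down onto the plate (x of scraper in the frame of board between -0.09 and 0.08 m and y of scraper in the frame of board between -0.11 and 0.11 m and z of scraper in the frame of board between 0.02 and 0.035 m), for 0.1 s.
2. All chips lie in the catch trough (x of chip1 in the frame of board between -0.142 and -0.073 m and y of chip1 in the frame of board between -0.112 and 0.112 m and z of each of chip1, chip2, chip3, chip4 in the frame of board below 0.022 m and x of chip2 in the frame of board between -0.142 and -0.073 m and y of chip2 in the frame of board between -0.112 and 0.112 m and x of chip3 in the frame of board between -0.142 and -0.073 m and y of chip3 in the frame of board between -0.112 and 0.112 m and x of chip4 in the frame of board between -0.142 and -0.073 m and y of chip4 in the frame of board between -0.112 and 0.112 m), for 0.2 s.
3. The scraper stands upright on its rest again (horizontal distance between scraper and rest below 0.035 m and angle between scraper's own z axis and vertical below 0.1 rad and height (world z) of scraper below 0.012 m and linear speed of scraper below 0.02 m/s), for 0.2 s.
At the end, for the whole second after the job is handed in: Chips in the trough; scraper upright on its rest (within 35 mm); each bar of the job gauge's length flat on the plate, within 3 mm of left stop and of its row (8 + 16 k mm from the fence), no row skipped, parallel within 0.035 rad; steel weight across their middle; other bars off the board (all of step 2 and horizontal distance between scraper and rest below 0.035 m and angle between scraper's own z axis and vertical below 0.1 rad and height (world z) of scraper below 0.012 m and x of weight in the frame of board between 0.033 and 0.067 m and z of weight in the frame of board between 0.037 and 0.046 m and angle between weight's own z axis and vertical below 0.08 rad and angle between the x axis of weight and the x axis of board, either way round below 0.25 rad and linear speed of weight below 0.02 m/s and ((horizontal distance between gauge_long and job_pad below 0.06 m and (x of long1 in the frame of board between 0.064 and 0.069 m or x of long1 in the frame of board between 0.048 and 0.053 m or x of long1 in the frame of board between 0.032 and 0.037 m) and y of long1 in the frame of board between 0.037 and 0.042 m and z of long1 in the frame of board between 0.028 and 0.037 m and angle between the y axis of each of long1, long2, long3 and the y axis of board, either way round below 0.035 rad and (x of long2 in the frame of board between 0.064 and 0.069 m or x of long2 in the frame of board between 0.048 and 0.053 m or x of long2 in the frame of board between 0.032 and 0.037 m) and y of long2 in the frame of board between 0.037 and 0.042 m and z of long2 in the frame of board between 0.028 and 0.037 m and (x of long3 in the frame of board between 0.064 and 0.069 m or x of long3 in the frame of board between 0.048 and 0.053 m or x of long3 in the frame of board between 0.032 and 0.037 m) and y of long3 in the frame of board between 0.037 and 0.042 m and z of long3 in the frame of board between 0.028 and 0.037 m and (linear speed of each of long1, long2, long3 below 0.02 m/s and y of weight in the frame of board between 0.012 and 0.068 m) and (x of long1 in the frame of board between 0.064 and 0.069 m or x of long2 in the frame of board between 0.064 and 0.069 m or x of long3 in the frame of board between 0.064 and 0.069 m) and (x of long1 in the frame of board between 0.048 and 0.053 m or x of long2 in the frame of board between 0.048 and 0.053 m or x of long3 in the frame of board between 0.048 and 0.053 m) and (height (world z) of each of short1, short2, short3 below 0.03 m and horizontal distance between each of short1, short2, short3 and board above 0.15 m)) or (horizontal distance between gauge_short and job_pad below 0.06 m and (x of short1 in the frame of board between 0.064 and 0.069 m or x of short1 in the frame of board between 0.048 and 0.053 m or x of short1 in the frame of board between 0.032 and 0.037 m) and y of short1 in the frame of board between 0.062 and 0.067 m and z of short1 in the frame of board between 0.028 and 0.037 m and angle between the y axis of each of short1, short2, short3 and the y axis of board, either way round below 0.035 rad and (x of short2 in the frame of board between 0.064 and 0.069 m or x of short2 in the frame of board between 0.048 and 0.053 m or x of short2 in the frame of board between 0.032 and 0.037 m) and y of short2 in the frame of board between 0.062 and 0.067 m and z of short2 in the frame of board between 0.028 and 0.037 m and (x of short3 in the frame of board between 0.064 and 0.069 m or x of short3 in the frame of board between 0.048 and 0.053 m or x of short3 in the frame of board between 0.032 and 0.037 m) and y of short3 in the frame of board between 0.062 and 0.067 m and z of short3 in the frame of board between 0.028 and 0.037 m and (linear speed of each of short1, short2, short3 below 0.02 m/s and y of weight in the frame of board between 0.037 and 0.093 m) and (x of short1 in the frame of board between 0.064 and 0.069 m or x of short2 in the frame of board between 0.064 and 0.069 m or x of short3 in the frame of board between 0.064 and 0.069 m) and (x of short1 in the frame of board between 0.048 and 0.053 m or x of short2 in the frame of board between 0.048 and 0.053 m or x of short3 in the frame of board between 0.048 and 0.053 m) and (height (world z) of each of long1, long2, long3 below 0.03 m and horizontal distance between each of long1, long2, long3 and board above 0.15 m)))); the robot touches nothing.
It fails at once if a chip is touched with the fingers (contact force between the fingers and chip1 above 1 N or contact force between the fingers and chip2 above 1 N or contact force between the fingers and chip3 above 1 N or contact force between the fingers and chip4 above 1 N).
It fails at once if a bystander or gauge is moved more than 25 mm (distance of any of flux_jar, dish, mallet, gauge_long, gauge_short from where it was at the start of the episode above 0.025 m).
Of chip1, chip2, chip3, chip4 only 3 to 4 are there at a start; the rules pass over those that are not, and their reading is None.
Of long1, long2, long3 only 2 to 3 are there at a start; the rules pass over those that are not, and their reading is None.
Of short1, short2, short3 only 2 to 3 are there at a start; the rules pass over those that are not, and their reading is None.
At some moment in a run one of long1, long2, long3, short1, short2, short3 may be knocked a few centimetres aside while the robot is not near it.
Once in a run the grip may slacken for a moment while it holds something.
It also fails if it takes over 210 s, if anything falls off the work surface, if the arm or the gripper's body presses on something with over 40 N, if the wrist force passes 120 N, or if a joint passes its speed limit or range.

### The arm

A 7-joint arm with a two-finger parallel gripper is mounted at the origin on the work surface. World frame = base frame: x ahead of the robot, y to its left, z up, the work surface at z = 0. Lengths are in m, angles in rad, forces in N, time in s.
With the tool pointing down it reaches from about 0.375 to 0.925 m from the base axis. Payload 3.1 kg.
Tool frame: the origin (TCP) lies at the very end of the fingers, on their centre line; the grasp point (between the pads) lies 19 mm behind it (grip_depth is the z of the grasp point in the tool frame, in m); z points along the fingers, y is the direction in which the jaws open and shut (so a half turn about z gives the same grasp; the last joint's range is limited). The gripper opens to 85 mm and grips with 20 to 120 N. Pads are 22 mm wide; open, the fingers measure 114 mm over their backs; the gripper's body (76 mm by 85 mm) begins 54 mm behind the grasp point. The pads swing forward as they close: fully open they stand 13 mm farther back than shut.
Start: joints at [1.19, 0.383, 0.044, 1.598, -0.018, 1.161, -0.05], TCP at [0.181, -0.624, 0.231] pointing down, gripper open.
Joint ranges: [-2.61, 2.61], [-0.41, 2.15], [-1.48, 1.57], [0, 2.5], [-1.57, 4.71], [0.05, 1.97], [-2.85, 2.85]. Speed limits (rad/s): [2.79, 2.79, 3.14, 3.14, 3.14, 3.14, 3.14].

### API

Orientations are given as a unit quaternion [x, y, z, w].
In Python, from rig import * gives the robot as it stands. Calls block until the motion is done:
- movep(position, orientation): joint-space move of the TCP to a pose.
- servo_line(position, v=0.15, attitude=None): straight line of the TCP; attitude=None keeps the orientation; v is the mean speed in m/s.
- move_j(angles): joint-space move.
- grip(opening, newtons=None): opening from 0.0 (shut) to 1.0 (fully open); newtons is the grip in N (None keeps the last); returns when the fingers have stopped.
- hold(seconds).
- solve_ik(position, orientation): joint angles nearest the present ones, or None.
- read_state(): the state.
- get_image(name): name is "side" or "top" or "wrist"; returns a dict with "color" (480x640x3 uint8, red, green, blue), "z_map" (480x640 float32, m along the optical axis (not along the pixel's ray), 0 where there is no reading), "camera_matrix" (3x3 intrinsics, pixels), "world_from_camera" (4x4, takes a point from camera to world coordinates). Camera axes: x right, y down, z forward; pixel columns grow to the right and rows downward; lengths in m; the calibration is good to about 2 mm. The wrist camera is an equidistant fisheye: a pixel r from the principal point sees the ray r / f radians off the axis. A picture is of the moment at which its call begins.
A pose or a line that the arm cannot do raises IKError and nothing moves.
- hand_in(): hands the job in, once; it reports no verdict.
The state is a dict: "time": time; "joint_positions": joint angles; "joint_vel": joint speeds; "effort": joint torques, N m; "tool_pos": TCP position; "eef_rot": TCP orientation; "contact_force": force on the tool from outside, world axes, zero at the start; "wrist_torque": the same for the moment, N m; "grip_width": opening from 0.0 (shut) to 1.0 (fully open).
Only numpy, scipy, OpenCV 4.12 (cv2) and the standard library are available. Lean on these libraries where they do the work, as an engineer would, in place of code of your own. Each camera call takes 0.05 s, during which the arm holds its last target. There are 200 camera calls.

## Working session

There is one attempt and no reset: what is moved stays moved. The work goes in short steps, each a Python script; the robot and the scene stay as the last script left them, time stands still between calls to the robot, and variables do not carry over. Pictures are saved under pics/ and viewed, about 12 in all and at most 16, crops included, and the job is handed in when it is done.

```bash
ls; mkdir -p pics; python3 - <<'E'
from rig import *
import cv2,numpy as np
s=read_state();print(s)
for n in("top","side"):
    i=get_image(n);cv2.imwrite(f"pics/{n}0.png",i["color"][:,:,::-1]);np.savez(f"{n}0.npz",**{k:i[k] for k in("color","z_map","camera_matrix","world_from_camera")})
    print(n,i["camera_matrix"].round(1).tolist(),i["world_from_camera"].round(3).tolist())
E
```

```text
pics
{'time': 0.0, 'joint_positions': array([ 1.19019165,  0.38383853,  0.04381778,  1.59958478, -0.01787882,
        1.16117927, -0.0498834 ]), 'joint_vel': array([ 0.00032996,  0.00081406, -0.00016069, -0.00303353, -0.00027867,
        0.00031145, -0.00046845]), 'effort': array([-6.19292564e-05, -4.33453846e+01,  1.02450147e+00, -2.49508327e+01,
        1.04928008e-02,  1.14239045e-02, -5.54485140e-06]), 'tool_pos': array([ 0.18111788, -0.6232765 ,  0.22987962]), 'eef_rot': array([ 9.90010055e-01,  1.40990699e-01, -2.60478331e-04, -1.28274469e-03]), 'contact_force': array([-0.15469097, -0.17584033,  0.17299434]), 'wrist_torque': array([-0.02833042,  0.02244117,  0.01949787]), 'grip_width': 1.0029059254723047}
top [[556.2, 0.0, 322.2], [0.0, 556.2, 243.3], [0.0, 0.0, 1.0]] [[0.001, -0.988, 0.155, 0.343], [-1.0, -0.001, 0.003, -0.093], [-0.002, -0.155, -0.988, 1.38], [0.0, 0.0, 0.0, 1.0]]
side [[611.2, 0.0, 314.8], [0.0, 611.2, 242.6], [0.0, 0.0, 1.0]] [[-0.702, -0.446, 0.555, -0.363], [-0.712, 0.463, -0.528, 0.789], [-0.022, -0.766, -0.642, 1.104], [0.0, 0.0, 0.0, 1.0]]
```

```bash
python3 - <<'E'
import cv2
im=cv2.imread("pics/top0.png");cv2.imwrite("pics/top0b.png",cv2.resize(im,(800,600),interpolation=cv2.INTER_CUBIC))
E
```

```text
(no output)
```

View pics/top0b.png

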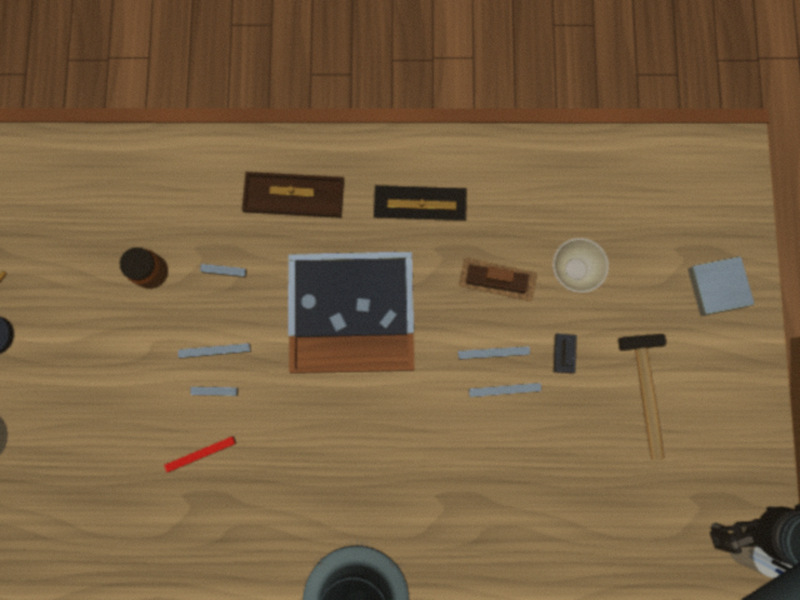

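View pics/side0.png

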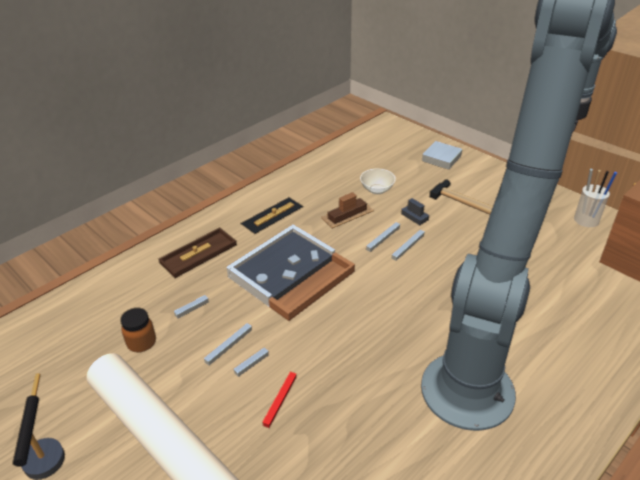

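The job pad (top view ~(420,203)) carries the long gauge. There are three long bars, at (213,350), (493,352) and (505,390), two short ones, and a red look-alike at (200,454). The scraper is at (500,277), the weight at (565,353), and there are 4 chips. Next I'll rectify the image onto planes and fit rectangles.

```bash
cat > vis.py <<'E'
import cv2,numpy as np
def H_plane(K,T,h):
    """homography world (x,y) on plane z=h -> pixel"""
    R=T[:3,:3].T; t=-R@T[:3,3]
    return K@np.column_stack([R[:,0],R[:,1],R[:,2]*h+t])
def rectify(i,h,x0,x1,y0,y1,s=0.0005):
    """picture of plane z=h; up=+x, left=+y; s m per pixel"""
    A=np.array([[0,-s,x1],[-s,0,y1],[0,0,1.]])  # (u,v)->(x,y)
    M=H_plane(i["camera_matrix"],i["world_from_camera"],h)@A
    return cv2.warpPerspective(i["color"],M,(int((y1-y0)/s),int((x1-x0)/s)),flags=cv2.INTER_CUBIC|cv2.WARP_INVERSE_MAP)
def rects(mask,x1,y1,s=0.0005,amin=1e-4):
    out=[]
    for c in cv2.findContours(mask.astype(np.uint8),cv2.RETR_EXTERNAL,cv2.CHAIN_APPROX_NONE)[0]:
        if cv2.contourArea(c)*s*s<amin: continue
        (u,v),_,_=cv2.minAreaRect(c); b=cv2.boxPoints(cv2.minAreaRect(c))
        w=np.column_stack([x1-b[:,1]*s,y1-b[:,0]*s])
        e=[w[1]-w[0],w[2]-w[1]]; e.sort(key=lambda q:-np.hypot(*q))
        a=np.arctan2(e[0][1],e[0][0]); a=(a+np.pi)%np.pi   # direction of long side, rad from +x
        out.append((x1-v*s,y1-u*s,np.hypot(*e[0]),np.hypot(*e[1]),a-np.pi/2))
    return out
E
python3 - <<'E'
from vis import *
i=dict(np.load("top0.npz"))
X=(0.3,0.95,-0.55,0.35)
def show(n,m,h):
    for r in rects(m,X[1],X[3]): print(n,h,np.round(r,4))
h=0.016;p=rectify(i,h,*X);f=p.astype(int);r,g,b=f[...,0],f[...,1],f[...,2]
show("silver",(b>r+3)&(r>90),h)
z=i["z_map"];K=i["camera_matrix"];T=i["world_from_camera"]
v,u=np.mgrid[:480,:640];P=np.stack([(u-K[0,2])/K[0,0]*z,(v-K[1,2])/K[1,1]*z,z],-1)@T[:3,:3].T+T[:3,3]
for uu,vv in((350,250),(300,240),(340,300),(400,222),(240,300),(452,283),(282,244)):
    print(uu,vv,P[vv-1:vv+2,uu-1:uu+2].reshape(-1,3).mean(0).round(4))
q=rectify(i,0.037,0.52,0.82,-0.15,0.25);cv2.imwrite("pics/board0.png",q[:,:,::-1])
h=0.;p=rectify(i,h,0.5,0.8,-0.46,-0.16);cv2.imwrite("pics/right0.png",p[:,:,::-1])
E
```

```text
silver 0.016 [ 0.3873  0.28    0.0861  0.0133 -0.0083]
silver 0.016 [ 0.3899 -0.2883  0.1373  0.0136  0.086 ]
silver 0.016 [ 0.4626 -0.2681  0.138   0.0142  0.0611]
silver 0.016 [0.4663 0.2824 0.1369 0.0142 0.0898]
silver 0.016 [ 0.5234  0.0399  0.0295  0.0218 -1.079 ]
silver 0.016 [ 0.5296 -0.0595  0.0337  0.0155  0.9273]
silver 0.016 [ 0.5572 -0.0095  0.0235  0.0232 -0.1067]
silver 0.016 [ 0.5642  0.0987  0.0265  0.0255 -1.5708]
silver 0.016 [ 0.6277  0.2716  0.0883  0.0144 -0.1083]
silver 0.016 [0.5814 0.0155 0.2465 0.1625 0.0233]
350 250 [ 5.435e-01 -1.593e-01 -3.000e-04]
300 240 [ 0.5646 -0.0348  0.0255]
340 300 [ 0.4186 -0.1337 -0.0008]
400 222 [ 0.6009 -0.276   0.0717]
240 300 [0.4183 0.1136 0.    ]
452 283 [ 0.4439 -0.3663  0.1971]
282 244 [0.5547 0.0096 0.0246]
```

View pics/board0.png

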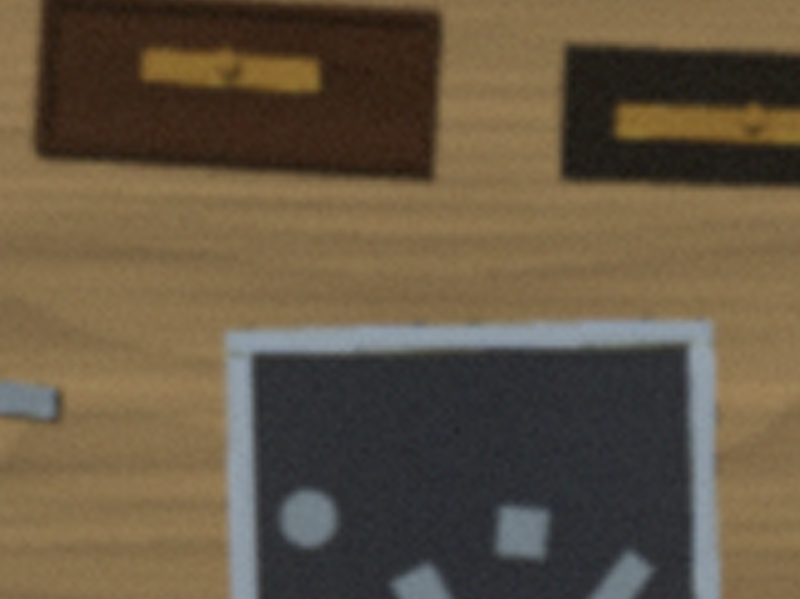

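View pics/right0.png

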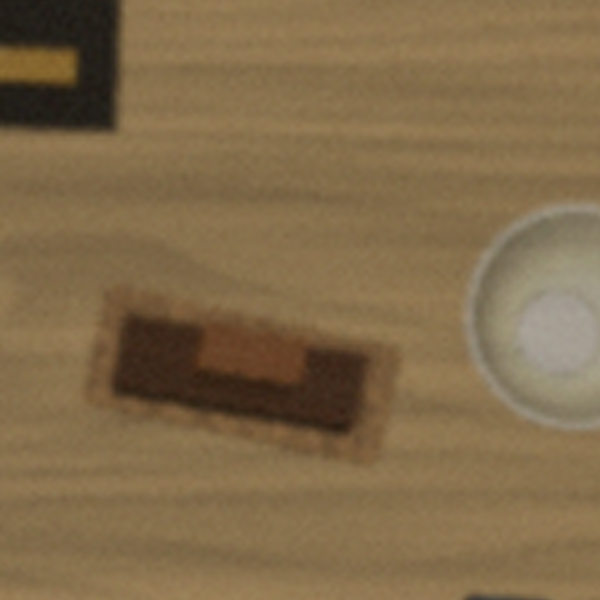

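Board outer corners at z=37 mm: about (228,333) and (713,322). The second crop shows the rest's corners at about (108,288), (402,345), (375,465) and (88,402), with the scraper upright on it. Now the exact fits and some motion helpers.

```bash
cat > rob.py <<'E'
from rig import *
from vis import *
from scipy.spatial.transform import Rotation as Ro
def quat(a):
    """tool down, jaws opening along world direction a"""
    y=np.array([np.cos(a),np.sin(a),0]);z=np.array([0,0,-1.]);return Ro.from_matrix(np.column_stack([np.cross(y,z),y,z])).as_quat()
def best(p,a):
    q0=read_state()["joint_positions"];c=[]
    for k in(0,np.pi):
        q=quat(a+k);j=solve_ik(p,q)
        if j is not None:c.append((np.abs(np.array(j)-q0).max()+0.4*abs(j[6]),k,q))
    if not c: raise RuntimeError(f"no ik {p} {a}")
    return min(c,key=lambda t:t[0])[2]
def go(p,a):
    q=best(p,a);movep(p,q);return q
def force(): return np.array(read_state()["contact_force"])
def tcp(): return np.array(read_state()["tool_pos"])
def push(d,dist,fmax,step=0.001,v=0.03):
    """advance along unit d until the resisting force grows by fmax"""
    d=np.array(d,float);f0=force();p=tcp();n=0
    while n*step<dist:
        n+=1;servo_line(p+d*step*n,v=v);f=-(force()-f0)@d
        if f>fmax: break
    print("push",n*step,"f",round(float(f),1),"tcp",tcp().round(4));return n*step
def top(name=None):
    i=get_image("top")
    if name: np.savez(name,**{k:i[k] for k in("color","z_map","camera_matrix","world_from_camera")})
    return i
E
python3 - <<'E'
from vis import *
i=dict(np.load("top0.npz"))
X=(0.3,0.95,-0.55,0.35)
def show(n,m,x1,y1,h,amin=1e-4):
    for r in rects(m,x1,y1,amin=amin): print(n,h,np.round(r,4))
# board outer walls
p=rectify(i,0.037,.45,.70,-.14,.17);f=p.astype(int);show("walls",(f[...,2]>f[...,0]+3)&(f[...,0]>90),.70,.17,.037,.003)
for n,h,(x0,x1,y0,y1),t in(("scrfoot",.031,(.55,.68,-.37,-.19),75),("scrgrip",.071,(.55,.68,-.37,-.19),None),("wfoot",.02,(.4,.53,-.43,-.35),85),("wgrip",.054,(.4,.53,-.43,-.35),None)):
    p=rectify(i,h,x0,x1,y0,y1);f=p.astype(int)
    cv2.imwrite(f"/tmp/{n}.png",p[:,:,::-1])
    if n=="scrgrip": m=(f[...,0]>85)&(f[...,0]<130)&(f[...,0]>f[...,2]*1.7)
    else: m=f.max(-1)<(t or 50)
    m=cv2.morphologyEx(m.astype(np.uint8),cv2.MORPH_OPEN,np.ones((9,9)))
    show(n,m,x1,y1,h)
o=[cv2.resize(cv2.imread(f"/tmp/{n}.png"),None,fx=s,fy=s) for n,s in(("scrfoot",1),("scrgrip",1),("wfoot",1),("wgrip",1))]
W=np.zeros((540,800,3),np.uint8)
for k,im in enumerate(o):
    y,x=(k//2)*270,(k%2)*400;W[y:y+im.shape[0],x:x+im.shape[1]]=im
cv2.imwrite("pics/mix0.png",W)
z=i["z_map"];K=i["camera_matrix"];T=i["world_from_camera"]
v,u=np.mgrid[:480,:640];P=np.stack([(u-K[0,2])/K[0,0]*z,(v-K[1,2])/K[1,1]*z,z],-1)@T[:3,:3].T+T[:3,3]
def zm(x0,x1,y0,y1,z0,z1):
    m=(P[...,0]>x0)&(P[...,0]<x1)&(P[...,1]>y0)&(P[...,1]<y1)&(P[...,2]>z0)&(P[...,2]<z1);q=P[m];a=cv2.minAreaRect(q[:,:2].astype(np.float32)*1000);print(m.sum(),q.mean(0).round(4),np.round(a[0],1),np.round(a[1],1),round(a[2],1))
zm(.55,.68,-.37,-.19,.062,.08);zm(.55,.68,-.37,-.19,.02,.04);zm(.4,.53,-.43,-.33,.045,.06);zm(.4,.53,-.43,-.33,.012,.03)
E
```

```text
walls 0.037 [0.5778 0.0136 0.2424 0.1598 0.0217]
scrfoot 0.031 [ 0.6062 -0.275   0.119   0.0391 -0.1716]
scrgrip 0.071 [ 0.6108 -0.2662  0.1682  0.092  -0.1662]
wfoot 0.02 [ 0.4607 -0.4057  0.0754  0.0428  1.5076]
wgrip 0.054 [ 0.4572 -0.3961  0.0566  0.0213 -1.404 ]
200 [ 0.6081 -0.2767  0.0704] [ 608.6 -277.4] [50.1 22.6] 80.4
510 [ 0.6053 -0.2753  0.0304] [ 608.3 -276.9] [119.7  37.3] 80.2
171 [ 0.4608 -0.4078  0.0532] [ 461.3 -408.1] [19.1 49. ] 86.6
351 [ 0.4573 -0.3978  0.0201] [ 449.9 -381. ] [ 96.6 100.9] 1.9
```

View pics/mix0.png

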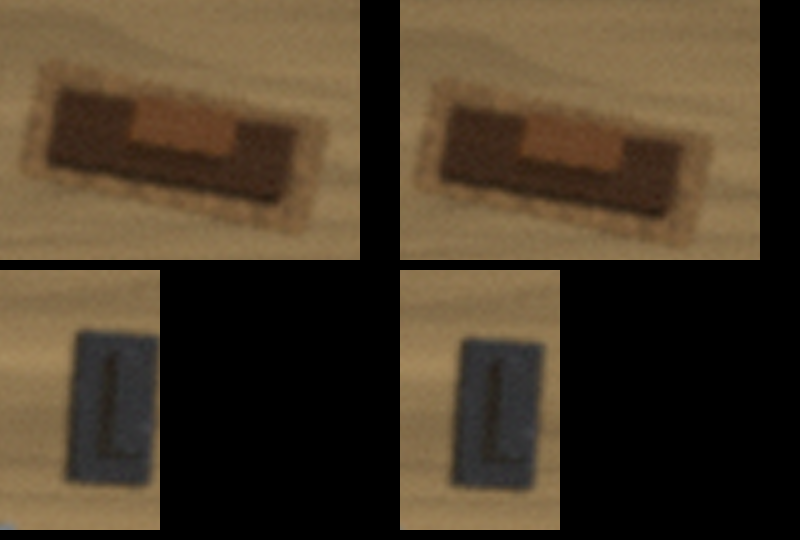

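```bash
cat >> rob.py <<'E'
BO=np.array([0.570,0.013]);BY=0.022
def B(x,y,z):
    c,s=np.cos(BY),np.sin(BY);return np.array([BO[0]+c*x-s*y,BO[1]+s*x+c*y,z])
BX=np.array([np.cos(BY),np.sin(BY),0]);BYV=np.array([-np.sin(BY),np.cos(BY),0])
SC=np.array([0.6085,-0.277]);SA=-0.1716
E
python3 - <<'E'
from rob import *
go([*SC,0.18],SA);servo_line([*SC,0.037],v=0.12)
print(tcp(),force());grip(0.0,60);s=read_state();print(s["grip_width"],s["contact_force"],s["tool_pos"])
servo_line([*SC,0.15],v=0.15);s=read_state();print(s["grip_width"],s["contact_force"],s["time"])
q=best(B(.05,-.047,.16),BY);servo_line(B(.05,-.047,.16),v=0.2,attitude=q)
servo_line(B(.05,-.047,.061),v=0.12);push([0,0,-1],.012,5)
print(read_state()["time"],force())
i=get_image("side");cv2.imwrite("pics/s1.png",i["color"][:,:,::-1])
E
```

```text
[ 0.60951644 -0.27734343  0.03819494] [ 0.9156195  -0.30793121  0.4208157 ]
0.24839832966649247 [-3.04757919e-04  5.93950295e-01  1.48874187e+00] [ 0.60914323 -0.27712253  0.03752064]
0.24744764942662695 [-0.60262234  0.09728367 -2.90507405] 4.9333
push 0.007 f 8.9 tcp [ 0.6224 -0.0328  0.0565]
9.0333 [-3.5824645   0.48024609  6.72293921]
```

View pics/s1.png

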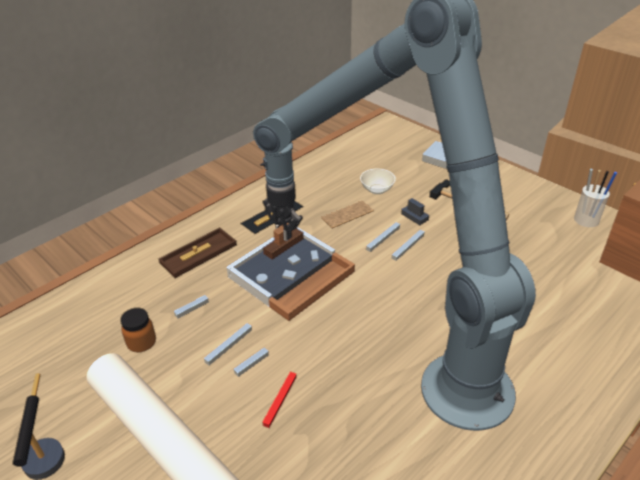

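The scraper sits upright on the plate at the fence, far right; touch height matches the 25 mm plate (0.057). Sweeping now.

```bash
python3 - <<'E'
from rob import *
Z=0.0578
def sweep(y):
    servo_line(B(.05,y,Z),v=0.05)
    servo_line(B(-.072,y,Z),v=0.07);print(tcp().round(4),force().round(1),round(read_state()["grip_width"],3))
    servo_line(B(-.072,y,.10),v=0.12)
sweep(-.047)
servo_line(B(.05,.047,.10),v=0.2);servo_line(B(.05,.047,.062),v=.1);sweep(.047)
servo_line(B(.05,0,.10),v=0.2);servo_line(B(.05,0,.062),v=.1);sweep(0)
servo_line([*SC,.15],v=.2,attitude=best([*SC,.15],SA))
print(read_state()["time"])
i=top("t2.npz");p=rectify(i,.025,.40,.68,-.13,.16,s=.00045);cv2.imwrite("pics/b2.png",p[:,:,::-1])
E
```

```text
[ 0.5007 -0.0357  0.0596] [-0.9 -0.7  7.8] 0.247
[0.4974 0.0585 0.0578] [ 0.7  0.  -2.6] 0.251
[0.4985 0.0115 0.0579] [-0.8 -0.2 -2.6] 0.249
21.5083
```

View pics/b2.png

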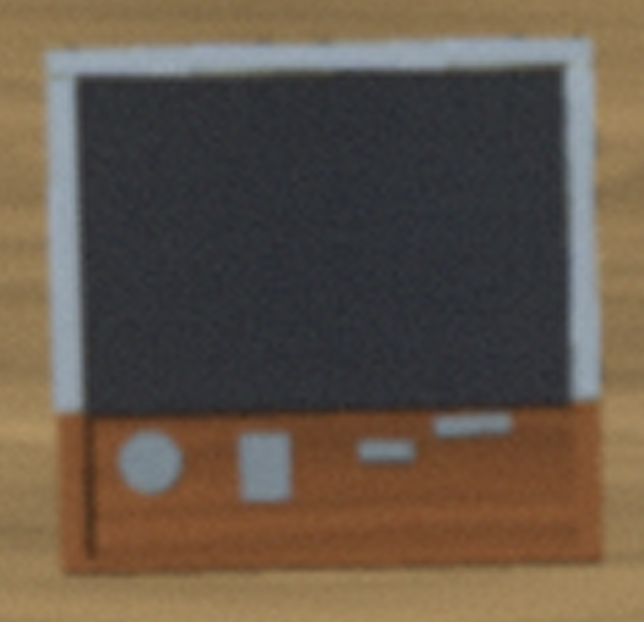

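All four chips are in the trough. Two stand on edge, at (385,452) and (473,425), so I'll check their heights in depth and then return the scraper.

```bash
python3 - <<'E'
from rob import *
def cloud(i):
    z=i["z_map"];K=i["camera_matrix"];T=i["world_from_camera"];v,u=np.mgrid[:480,:640]
    return np.stack([(u-K[0,2])/K[0,0]*z,(v-K[1,2])/K[1,1]*z,z],-1)@T[:3,:3].T+T[:3,3]
i=dict(np.load("t2.npz"));P=cloud(i);c=i["color"].astype(int)
m=(c[...,2]>c[...,0]+2)&(c[...,0]>80)&(P[...,0]<.495)&(P[...,0]>.42)&(P[...,1]>-.1)&(P[...,1]<.13)
n,l,st,_=cv2.connectedComponentsWithStats(m.astype(np.uint8))
for k in range(1,n):
    q=P[l==k]
    if len(q)>8: print(len(q),q.mean(0).round(4),"zmax",q[:,2].max().round(4),"zmin",q[:,2].min().round(4),"x",q[:,0].min().round(4),q[:,0].max().round(4))
servo_line([*SC,.045],v=.12);push([0,0,-1],.012,4);grip(1.0);hold(.3)
servo_line([*SC,.16],v=.15)
q=go([.56,-.40,.25],0)
print(read_state()["time"])
i=top("t3.npz");p=rectify(i,.006,.52,.70,-.37,-.17,s=.0005);cv2.imwrite("pics/r3.png",p[:,:,::-1])
X=(0.3,0.95,-0.55,0.35)
f=rectify(i,.016,*X).astype(int)
for r in rects((f[...,2]>f[...,0]+3)&(f[...,0]>90),X[1],X[3]): print(np.round(r,4))
P=cloud(i);m=(P[...,0]>.55)&(P[...,0]<.68)&(P[...,1]>-.37)&(P[...,1]<-.19)&(P[...,2]>.06)&(P[...,2]<.08);print(P[m].mean(0),m.sum())
E
```

```text
32 [ 0.4889 -0.0512  0.0198] zmax 0.0277 zmin 0.0137 x 0.4856 0.4914
80 [0.4733 0.094  0.0118] zmax 0.0174 zmin 0.0054 x 0.4616 0.4846
87 [0.4714 0.0423 0.012 ] zmax 0.0194 zmin 0.007 x 0.457 0.4847
18 [ 0.4765 -0.0136  0.0279] zmax 0.0328 zmin 0.024 x 0.4748 0.4781
push 0.01 f 8.3 tcp [ 0.61   -0.2775  0.0375]
27.6833
[ 0.3873  0.28    0.0871  0.0135 -0.0129]
[ 0.39   -0.2885  0.1378  0.0138  0.0854]
[ 0.4626 -0.2681  0.1379  0.0142  0.0657]
[0.4663 0.2823 0.1372 0.0143 0.0923]
[ 0.4777 -0.0135  0.021   0.0065  0.    ]
[ 0.4707  0.0415  0.0275  0.02   -1.5708]
[0.4727 0.0932 0.0245 0.0235 0.    ]
[ 0.4895 -0.052   0.0301  0.0061  0.0605]
[ 0.6276  0.2716  0.0883  0.0145 -0.1107]
[0.5813 0.0154 0.2467 0.1626 0.0215]
[ 0.6051634  -0.27654072  0.07006984] 204
```

View pics/r3.png

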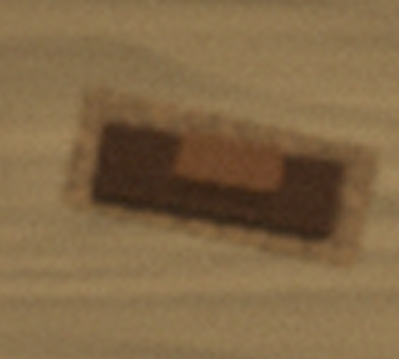

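The scraper is back and upright on the rest. Chip tops at about 20 and 28 mm match chips standing on edge, so their centres are about 12 and 16 mm, below the 22 mm limit. Now the first bar.

```bash
cat >> rob.py <<'E'
def bars(name=None):
    X=(0.3,0.75,-0.45,0.42);i=top(name);f=rectify(i,.016,*X).astype(int)
    R=[r for r in rects((f[...,2]>f[...,0]+3)&(f[...,0]>90),X[1],X[3]) if r[3]<.02 and r[2]>.07]
    for r in R: print("bar",np.round(r,4))
    return R
def load(bar,xp,row):
    x,y,_,_,a=bar;S=read_state
    grip(0.6,60);go([x,y,.10],a);servo_line([x,y,.004],v=.12);grip(0.0,60);print("grip",S()["grip_width"],force().round(1))
    servo_line([x,y,.10],v=.15);print("lift",round(S()["grip_width"],3),force().round(1))
    p=B(xp,.028,.10);servo_line(p,v=.2,attitude=best(p,BY))
    servo_line(B(xp,.028,.035),v=.12);push([0,0,-1],.010,4)
    servo_line(tcp()+[0,0,.0005],v=.03)
    push(BYV,.022,7);print("carry",round(S()["grip_width"],3))
    grip(0.4);servo_line(tcp()*[1,1,0]+[0,0,.085],v=.15)
def seat(xp,row,y=.04):
    """push bar at xp home to its row with the shut fingers"""
    grip(0.0);x=xp-8-14.5 if xp>1 else xp-.0225
    q=best(B(x-.014,y,.085),BY);servo_line(B(x-.014,y,.085),v=.15,attitude=q);servo_line(B(x-.014,y,.032),v=.12)
    servo_line(B(x-.003,y,.032),v=.08)
    goal=.067-.016*row
    push(BX,goal-xp+.012,9);servo_line(tcp()-BX*.006,v=.08);servo_line(tcp()*[1,1,0]+[0,0,.09],v=.15)
E
sed -i 's/x=xp-8-14.5 if xp>1 else xp-.0225/x=xp-.0225/' rob.py
python3 - <<'E'
from rob import *
R=bars();b=min((r for r in R if r[2]>.12),key=lambda r:np.hypot(r[0]-.4626,r[1]+.268))
load(b,.035,0);seat(.035,0);print(read_state()["time"])
q=go([.50,-.28,.25],0)
i=top("t4.npz");p=rectify(i,.041,.40,.68,-.13,.16,s=.00045);cv2.imwrite("pics/b4.png",p[:,:,::-1]);print(read_state()["time"])
E
```

```text
bar [ 0.3871  0.2798  0.0866  0.0128 -0.0071]
bar [ 0.3899 -0.2884  0.1379  0.0136  0.0841]
bar [ 0.4625 -0.2681  0.1379  0.0139  0.0648]
bar [0.4663 0.2826 0.138  0.0142 0.0903]
bar [ 0.6275  0.2716  0.0882  0.0145 -0.1083]
grip 0.16863161569579202 [ 0.8 -0.6  5.4]
lift 0.163 [-0.9  0.4 -3.8]
push 0.006 f 7.8 tcp [0.6051 0.042  0.0304]
push 0.017 f 7.0 tcp [0.6047 0.0547 0.0304]
carry 0.164
push 0.034 f 10.9 tcp [0.61   0.054  0.0328]
51.675
53.1583
```

View pics/b4.png

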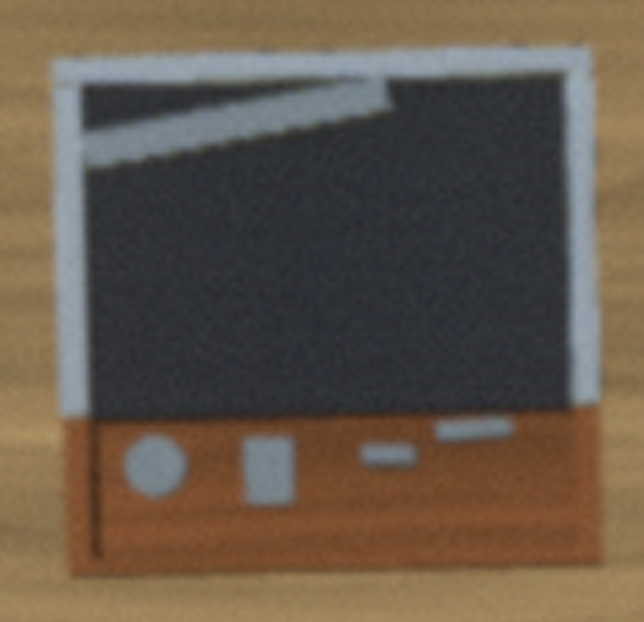

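Bar 1 jammed askew: its left end lags about 20 mm from friction at the stop, while its right end touches the fence (crop (385,90)). I'll push it at the left end, then push its right end toward the stop.

```bash
cat >> rob.py <<'E'
def pushx(y,x0,dist,f=8):
    """shut fingers: from TCP board x0 push toward the fence at board y"""
    servo_line(B(x0,y,.085),v=.2,attitude=best(B(x0,y,.085),BY));servo_line(B(x0,y,.032),v=.15)
    n=push(BX,dist,f,step=.0015,v=.04);p=tcp();servo_line(p-BX*.005,v=.1);servo_line(B(x0,y,.085)*[0,0,1]+(p-BX*.005)*[1,1,0],v=.2)
    print("  board x",round(float((p[:2]-BO)@BX[:2]),4))
def pushy(x,y0,dist,f=8):
    servo_line(B(x,y0,.085),v=.2,attitude=best(B(x,y0,.085),BY+np.pi/2));servo_line(B(x,y0,.032),v=.15)
    push(BYV,dist,f,step=.0015,v=.04);p=tcp();servo_line(p-BYV*.005,v=.1);servo_line(p*[1,1,0]-BYV*.005+[0,0,.085],v=.2)
    print("  board y",round(float((p[:2]-BO)@BYV[:2]),4))
E
python3 - <<'E'
from rob import *
grip(0.0)
pushx(.085,.012,.045);pushx(.04,.034,.02)
pushy(.059,-.06,.03);print(read_state()["time"])
q=go([.50,-.28,.25],0)
i=top("t5.npz");p=rectify(i,.041,.40,.68,-.13,.16,s=.00045);cv2.imwrite("pics/b5.png",p[:300,:,::-1]);print(read_state()["time"])
bars()
E
```

```text
push 0.042 f 8.6 tcp [0.6195 0.0986 0.0316]
  board x 0.0514
push 0.021 f 7.6 tcp [0.6208 0.0552 0.0313]
  board x 0.0517
push 0.03 f 7.1 tcp [ 0.628  -0.0191  0.0312]
  board y -0.0334
76.725
78.025
bar [ 0.3871  0.2798  0.0866  0.0131 -0.0127]
bar [0.4662 0.2826 0.138  0.0142 0.0918]
bar [ 0.6277  0.2715  0.0883  0.0145 -0.1083]
```

View pics/b5.png

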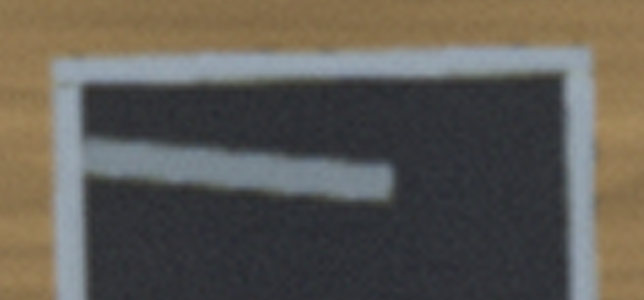

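The bar now lies flush at the stop but about 25 mm off the fence. It was either wedged away or is the announced knock, as the finger positions said it was home. Time is at 78 s. I'll switch to a faster, jam-proof push: open fingers with two contact points, then a centred end push.

```bash
cat >> rob.py <<'E'
T=lambda:round(read_state()["time"],1)
def bxy(p): d=p[:2]-BO;return np.round([d@BX[:2],d@BYV[:2]],4)
def home(x0,row,y0=-.058,seeY=True):
    """two-finger push to the fence from TCP board x0, then end push to the stop"""
    e=.048-.016*row; JA=BY+np.pi/2
    servo_line(B(x0,.04,.08),v=.3,attitude=best(B(x0,.04,.08),JA));grip(0.6)
    servo_line(B(x0,.04,.029),v=.2);servo_line(B(e-.004,.04,.029),v=.1)
    push(BX,.014,8,step=.002,v=.06);print("  X end",bxy(tcp()),"expect",e)
    servo_line(tcp()-BX*.006,v=.15);servo_line(tcp()*[1,1,0]+[0,0,.07],v=.3)
    if seeY:
        x=.0625-.016*row
        servo_line(B(x,y0,.07),v=.3);grip(0.0);servo_line(B(x,y0,.031),v=.2);servo_line(B(x,-.05,.031),v=.1)
        push(BYV,.024,8,step=.002,v=.06);print("  Y end",bxy(tcp()))
        servo_line(tcp()-BYV*.006,v=.15);servo_line(tcp()*[1,1,0]+[0,0,.08],v=.3)
E
python3 - <<'E'
from rob import *
t=T();home(.002,0);print(t,T())
i=get_image("side");cv2.imwrite("pics/s6.png",cv2.resize(i["color"][200:340,200:390,::-1],None,fx=4,fy=4,interpolation=cv2.INTER_CUBIC))
E
```

```text
push 0.014 f 10.6 tcp [0.6223 0.0543 0.0289]
  X end [0.0532 0.0402] expect 0.048
push 0.016 f 9.2 tcp [ 0.6344 -0.0242  0.0325]
  Y end [ 0.0636 -0.0386]
78.1 87.8
```

View pics/s6.png

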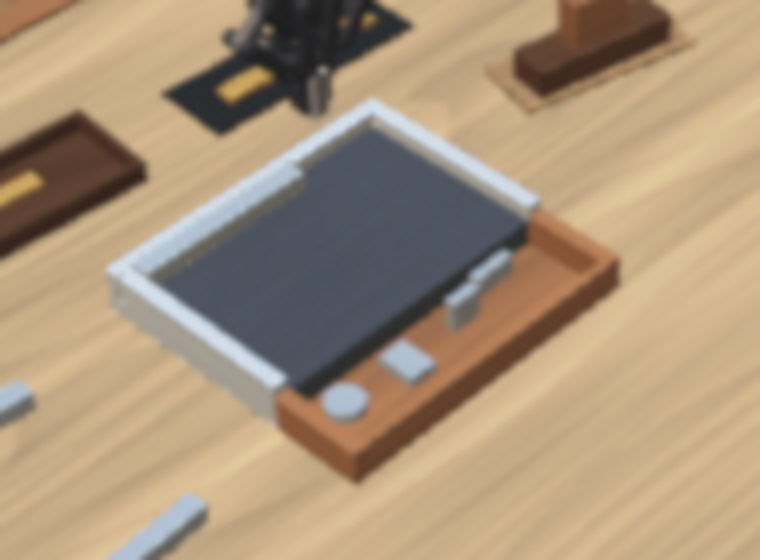

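Bar 1 is home: side crop shows it flush in the corner of fence and stop. Now bar 2.

```bash
cat >> rob.py <<'E'
def fetch(bar,xp):
    x,y,_,_,a=bar;S=read_state
    grip(0.6,70);go([x,y,.08],a);servo_line([x,y,.004],v=.15);grip(0.0,70)
    servo_line([x,y,.08],v=.2);print("lift",round(S()["grip_width"],3),force().round(1))
    p=B(xp,.036,.085);servo_line(p,v=.25,attitude=best(p,BY));servo_line(B(xp,.036,.034),v=.15);push([0,0,-1],.006,4)
    print("carry",round(S()["grip_width"],3));grip(0.45);servo_line(tcp()*[1,1,0]+[0,0,.08],v=.3)
def pick(x,y):
    return min((r for r in bars() if r[2]>.12),key=lambda r:np.hypot(r[0]-x,r[1]-y))
E
python3 - <<'E'
from rob import *
servo_line([.45,-.12,.2],v=.3)
b=pick(.39,-.2884);print(b)
assert np.hypot(b[0]-.39,b[1]+.288)<.06
fetch(b,.022);print(T());home(-.008,1);print(T())
i=get_image("side");cv2.imwrite("pics/s7.png",cv2.resize(i["color"][200:340,200:390,::-1],None,fx=4,fy=4,interpolation=cv2.INTER_CUBIC))
E
```

```text
bar [ 0.3873  0.28    0.0861  0.0135 -0.0129]
bar [ 0.3899 -0.2881  0.1377  0.0139  0.0824]
bar [0.4663 0.2827 0.1381 0.0143 0.0933]
bar [ 0.6276  0.2716  0.0882  0.0144 -0.1071]
(0.3898871154785156, -0.2881331787109375, np.float32(0.1376874), np.float32(0.013861105), np.float32(0.082381964))
lift 0.162 [ 0.8  0.1 -3.1]
push 0.004 f 8.1 tcp [0.5911 0.0495 0.0306]
carry 0.16
97.4
push 0.012 f 8.6 tcp [0.6063 0.0541 0.0294]
  X end [0.0372 0.0403] expect 0.032
push 0.016 f 9.8 tcp [ 0.6186 -0.0243  0.0327]
  Y end [ 0.0478 -0.0384]
106.5
```

View pics/s7.png

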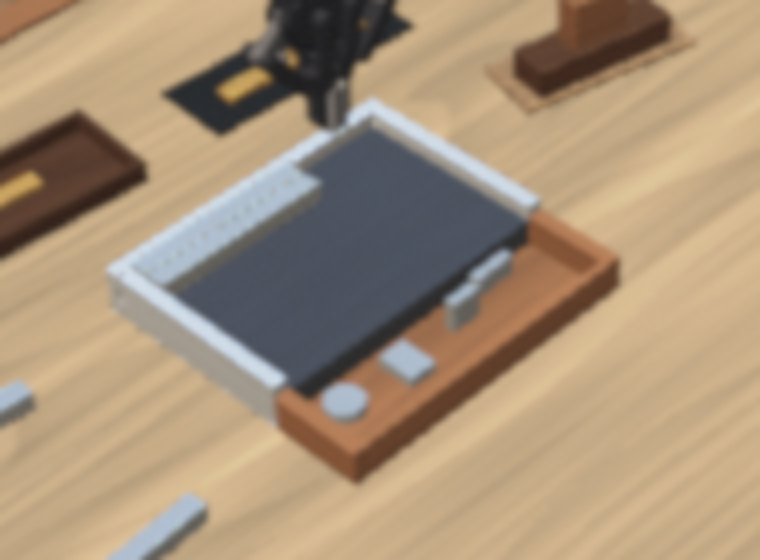

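Bar 2 is tight against bar 1, at the stop. Bar 3 next.

```bash
python3 - <<'E'
from rob import *
b=pick(.466,.2826);print(b)
assert np.hypot(b[0]-.466,b[1]-.283)<.06
servo_line([.50,.10,.13],v=.3)
fetch(b,.006);print(T());home(-.026,2);print(T())
go([.461,-.30,.2],np.pi/2);b=bars("t8.npz");print(T())
i=dict(np.load("t8.npz"));p=rectify(i,.041,.40,.68,-.13,.16,s=.00045);cv2.imwrite("pics/b8.png",p[:,:,::-1])
f=rectify(i,.02,.4,.53,-.46,-.35).astype(int);m=cv2.morphologyEx((f.max(-1)<85).astype(np.uint8),cv2.MORPH_OPEN,np.ones((9,9)))
for r in rects(m,.53,-.35): print("w",np.round(r,4))
E
```

```text
bar [ 0.3873  0.28    0.0861  0.0135 -0.0127]
bar [0.4662 0.2828 0.1376 0.0141 0.0915]
bar [ 0.6276  0.2716  0.0882  0.0146 -0.1019]
(0.46624768066406247, 0.28277499389648436, np.float32(0.13756905), np.float32(0.014110478), np.float32(0.09148705))
lift 0.163 [-0.  -1.1 -4.3]
push 0.004 f 6.6 tcp [0.5748 0.0502 0.0306]
carry 0.162
113.9
push 0.012 f 9.2 tcp [0.5903 0.0538 0.0293]
  X end [0.0212 0.0403] expect 0.016
push 0.016 f 9.0 tcp [ 0.6023 -0.0249  0.0323]
  Y end [ 0.0314 -0.0386]
123.0
bar [ 0.3871  0.2798  0.0866  0.0128 -0.0065]
bar [ 0.6277  0.2716  0.0882  0.0146 -0.1083]
124.3
w [ 0.4653 -0.3707  0.1295  0.0415 -1.5708]
```

View pics/b8.png

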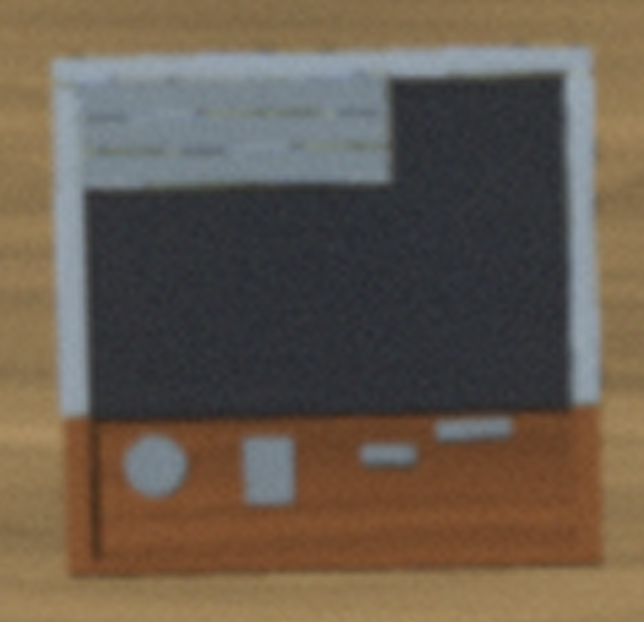

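All three bars lie flush at fence and stop, ends aligned at u≈390, and the chips are unchanged. Now the weight.

```bash
python3 - <<'E'
from rob import *
W=[.461,-.4075];A=np.pi/2-.063
grip(0.7,80);go([*W,.16],A);servo_line([*W,.027],v=.12);print(tcp().round(4),force().round(1));grip(0.0,80);print(read_state()["grip_width"])
servo_line([*W,.13],v=.15);print("lift",read_state()["grip_width"],force().round(1))
p=B(.05,.04,.13);servo_line(p,v=.2,attitude=best(p,BY+np.pi/2));servo_line(B(.05,.04,.073),v=.1);push([0,0,-1],.010,4)
print("w",read_state()["grip_width"],bxy(tcp()))
grip(0.6);servo_line(tcp()*[1,1,0]+[0,0,.16],v=.15)
go([.45,-.25,.25],0);print(T())
i=top("t9.npz");p=rectify(i,.041,.40,.68,-.13,.16,s=.00045);cv2.imwrite("pics/b9.png",p[:,:,::-1])
i=get_image("side");cv2.imwrite("pics/s9.png",cv2.resize(i["color"][170:340,180:410,::-1],None,fx=3.4,fy=3.4,interpolation=cv2.INTER_CUBIC))
E
```

```text
[ 0.4619 -0.408   0.028 ] [-0.2  0.2  0.8]
0.19605289388121314
lift 0.19225152941314053 [ 0.4 -0.8 -5.3]
push 0.005 f 6.6 tcp [0.6194 0.0546 0.0688]
w 0.1979958791904768 [0.0503 0.0405]
135.1
```

View pics/b9.png

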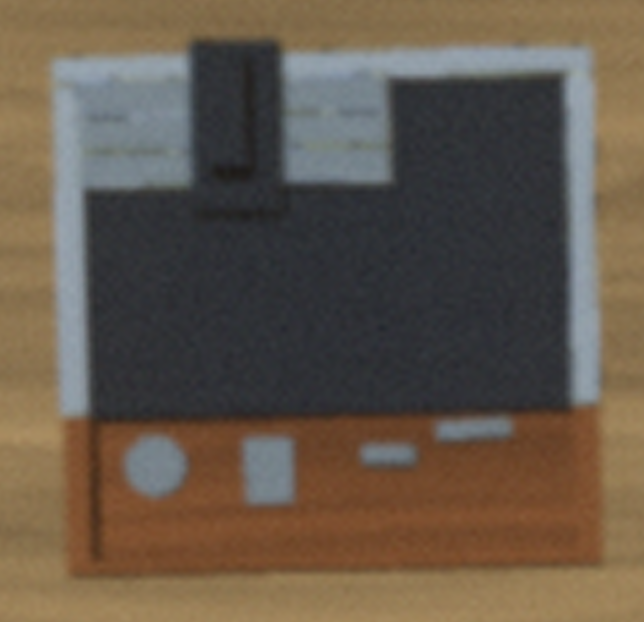

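View pics/s9.png

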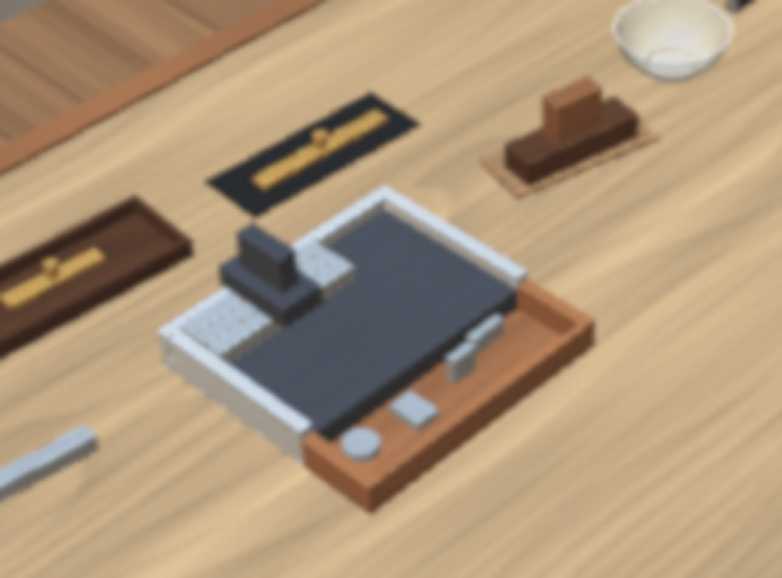

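The weight lies level across the middle of all three bars (u≈237; bar middle is 236). Bars are flush, chips in the trough, scraper upright on its rest, and the gripper is clear. Handing in.

```bash
python3 - <<'E'
from rob import *
hand_in();print(T())
E
```

```text
the job is handed in; nothing more can be done
the job is handed in; nothing more can be done
```

The job is done and was handed in at about 135 s of robot time; `hand_in()` reports no verdict.

- **Wiping:** I wiped all four chips into the catch trough in three strokes of the scraper. Two of them stand on edge there, with centres at about 12 and 16 mm, under the 22 mm limit. The scraper is back upright on its cork rest.
- **Loading:** The long gauge was on the job pad, so I loaded the three long bars. I pushed each one to the fence (or the bar before it) and to the left stop until the contact force rose. I then set the weight at board x ≈ 50 mm, y ≈ 40 mm.
- **What went wrong:** Bar 1 first jammed askew against the stop. After I corrected it, it was found about 25 mm off the fence, either wedged out by my end push or moved by the announced knock. I pushed it home again with two fingers.
- **Last checks:**
  - The finger end positions stepped by exactly 16 mm from row to row, and the bars' right ends were within 0.2 mm of each other.
  - The last pictures show the bars flush, the weight level across their middle, and the chips, scraper and both gauges in place. The last bar fit, taken before the weight was set, had both short bars still on the bench.
  - I did not re-measure the jar, dish and mallet; the arm never worked close to them.

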